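# Locate the pendant carrier in the drilling jig and close the leaf

### The job

The carrier plate with the pendant blanks lies loose and askew on the bed of the drilling jig: push it squarely against the two steel dowels first, then slide it along them to the end stop, until it is fully home on both dowels and the stop. A steady push of about 10 newtons seats it; more than 16 newtons, even as a knock, marks the dowels and the stop. Then let the jig's leaf down gently, so that its rubber pad rests on the carrier, and let go; leave the other things on the bench and the jig where they are.

Things in the scene. Friction and masses are not known exactly. Their poses are not given: they have to be found in the camera images.
- jig: Fixed dark steel drilling jig, base 190 x 290 mm (x by y), bed (top face) 20 mm above the bench. Origin: centre of its underside, at bench level. Its axes: z up; +x points to the dowel side (away from the robot when yaw is 0); +y points to the end stop and the hinge. When home, the carrier's centre is at x +10, y -24 mm and its axes are parallel to the jig's.
- dowel_a: Upright round steel dowel, 10 mm diameter, 14 mm high, fixed in the jig's bed at x +40, y +6 mm of the jig. Origin: its centre at bed level; axes as the jig's. The home carrier's side touches it 5 mm to -x of the origin.
- dowel_b: The second dowel, same size, at x +40, y -66 mm of the jig. Origin: its centre at bed level; axes as the jig's.
- end_stop: Brass end stop block 26 mm wide (x), fixed on the bed, with a steel button of 8 mm diameter, its axis 6 mm above the bed, facing -y of the jig. Origin: the centre of the button's contact face, at bed level (x +10, y +38, z +20 mm of the jig); axes as the jig's. 14 mm high over its screw heads.
- carrier: Loose aluminium carrier plate, 50 x 124 x 12 mm (x, y, z), about 0.18 kg (0.13 to 0.25), with four brass pendant blanks fixed flat in its top. It lies flat on the bed, its middle short of home by 14 to 26 mm towards the dowels and 12 to 22 mm towards the stop, turned up to 0.12 rad. Origin: centre of its underside; +x to the dowels, +y to the end stop. It slides on the bed at about 1 to 2 N.
- edge_a (a point): Point on the carrier's dowel side (+x face), half-way up, 30 mm towards +y from its middle; meets dowel_a when home.
- edge_b (a point): Point on the same side, 42 mm towards -y; meets dowel_b when home.
- end_face (a point): Centre of the carrier's +y end face, which meets the end stop's button.
- near_edge (a point): Centre of the carrier's -x side, opposite the dowels, half-way up (6 mm above the bed): where to push towards the dowels. The bed in front of it is clear.
- tail_face (a point): Centre of the carrier's -y end face, half-way up: where to push towards the end stop. The bed behind it is clear.
- leaf: The jig's hinged leaf: aluminium plate 46 mm wide, 6 mm thick (1 mm below to 5 mm above the pin axis when shut), with brass drill bushes. Origin: on the hinge pin's axis, mid-width, at x +10, y +75, z +36 mm of the jig; the pin lies along x. Shut, the leaf is level, axes as the jig's, and reaches 162 mm towards -y; its upper face is then 41 mm above the bench.
- leaf_tip (a point): Middle of the free edge of the leaf's red finger tab (26 mm wide), 162 mm from the pin, half-way through its thickness. The leaf starts standing open, 1.5 to 1.7 rad from shut, and stays there; tipped towards the jig's -y to below about 1.1 rad it sinks shut slowly by its own weight (damped hinge, about 2 s). Its rubber pad, 143 mm from the pin, then rests on the carrier.
- blank: Bystander: spare brass pendant blank with a turquoise, 27 mm disc, lying on the jig's bed at its near corner on the hinge side.
- hex_key: Bystander: thin steel hex key, 85 mm long, lying on the bed behind the dowels.
- pliers: Bystander: round-nose pliers with dark blue grips, 150 mm long, 12 mm high, on the bench just behind the jig's dowel side.
- gel_bottle: Bystander: clear bottle of hand gel, 44 mm diameter, 130 mm high, on the bench to the left.
- glass_dish: Bystander: amber glass dish, 100 mm wide, 35 mm high, on the bench to the far right.
- lighter: Bystander: blue lighter, 80 x 24 x 12 mm, on the bench to the left.
- wire_spool: Bystander: spool of brass wire, 56 mm wide, 32 mm high, on the bench to the right.
Not all that is in view belongs to the job. What is shaped like the carrier but orange is not meant.

How it is judged:
By the outcome, as a careful person would: the job done as asked, in the order asked, and still so for the second after the job is handed in, with the robot touching nothing.
It also fails if it takes over 72 s, if anything falls off the work surface, if the arm or the gripper's body presses on something with over 40 N, if the wrist force passes 120 N, or if a joint passes its speed limit or range.

### The arm

A 6-joint arm with a two-finger parallel gripper is mounted at the origin on the work surface. World frame = base frame: x ahead of the robot, y to its left, z up, the work surface at z = 0. Lengths are in mm, angles in rad, forces in N, time in s.
With the tool pointing down it reaches from about 275 to 750 mm from the base axis. Payload 10.2 kg.
Tool frame: the origin (TCP) lies between the finger pads; the fingertips stand 22 mm ahead of it and the grasp point (between the pads) lies 3 mm ahead of it (ctrl.nose_length is the distance from the TCP to the fingertips, in mm); y points along the fingers, z is the direction in which the jaws open and shut, and the axes are right-handed (so a half turn about y gives the same grasp; the last joint's range is limited). The gripper opens to 85 mm and grips with 20 to 120 N. Pads are 22 mm wide; open, the fingers measure 114 mm over their backs; the gripper's body (76 mm by 85 mm) begins 54 mm behind the grasp point. The pads swing forward as they close: fully open they stand 13 mm farther back than shut.
Start: joints at [0.967, 0.313, 1.498, -0, 1.331, -0.223], TCP at [195.136, 487.394, 253.294] pointing down, gripper open.
Joint ranges: [-2.94, 2.94], [-0.97, 2.17], [0.19, 2.56], [-1.23, 4.37], [0.02, 3.11], [-2.88, 2.88]. Speed limits (rad/s): [2.39, 2.39, 3.01, 3.14, 3.14, 3.14].

### API

Orientations are given as a unit quaternion [w, x, y, z].
In Python, from rig import ctrl, eyes, models gives the robot as it stands.
- The arm moves only by the shell command python3 -m crank 'ROWS' [FORCE]. ROWS is JSON, a list of rows, each an object with "dp": the shift along the tool's x, y, z in mm, a list of three; "roll": the turn about the tool's y in rad; "gripper": the closure in counts, from 0 (fully open) to 255 (shut). A call has 1 to 10 rows; each row is the pose to reach, as a shift and turn from the pose commanded when the call began, along the tool's axes at that moment; what a row does not reach only later rows make up. A row lasts 1/12 s, in which the tool goes at most 41.7 mm and 7.16 degrees, less where a joint would pass 70% of its speed; a pose out of reach is approached as far as the arm can. A call with a gripper value outside its range is refused whole. The fingers move at their own pace and stop on an object; FORCE is the grip in N (left out, the last holds). Time passes only in rows, so rows that repeat a pose let the fingers close. It gives the time, the measured TCP pose, the force and the opening at its end, in the units of the state.
- ctrl.sense(): the state, without advancing time (a new reading comes with each control period).
- eyes.capture(name): name is "scene" or "top"; returns a dict with "color" (420x560x3 uint8, red, green, blue), "fx", "fy", "cx", "cy" (pixels), "distortion" ([k1, k2, p1, p2, k3] as OpenCV has them; the pictures are not rectified), "R" (3x3) and "t" (3): a world point X has camera coordinates R X + t. Camera axes: x right, y down, z forward; pixel columns grow to the right and rows downward; lengths in mm; the calibration is good to about 2 mm. A picture is of the moment at which its call begins. There is no depth.
- ctrl.finish_job(): hands the job in, once; it reports no verdict.
Trained networks look in a picture, given as the dict that the camera call returned (one of the last four; its "shot" number tells which), for a name from the list of things; names that differ only in an ending like _2 or _b are one class to them, and where a whole thing is asked for, a point or a joint stands for the part that bears it (a point fixed in the world has none). Each returns a list of dicts, best first, with "confidence" (0 to 1); they miss things now and then, are a little off and sometimes report something else, mostly with a low value. They report only what shows in the picture. A call takes as long as a camera call. They do not tell look-alikes from the thing itself.
- models.spot_in(picture, label): "extent" ([centre column, centre row, width, height] in pixels, round what is visible of it).
- models.spot_point(picture, label): "centre" ([column, row] in pixels: a listed point, or the origin of a listed thing).
The state is a dict: "time_s": time; "joints": joint angles; "dq": joint speeds; "tau": joint torques, N m; "eef_pos": TCP position; "ee_rot": TCP orientation; "force": force on the tool from outside, world axes, zero at the start; "wrist_torque": the same for the moment, N m; "grip_width": opening from 0.0 (shut) to 1.0 (fully open).
Only numpy, scipy, OpenCV 4.12 (cv2) and the standard library are available. Lean on these libraries where they do the work, as an engineer would, in place of code of your own. Each camera call takes 0.05 s, during which the arm holds its last target. There are 200 camera calls.

## Working session

There is one attempt and no reset: what is moved stays moved. The work goes in short steps, Python scripts to look and compute and a shell command to move; the robot and the scene stay as the last step left them, time stands still between calls to the robot, and variables do not carry over. Pictures are saved under pics/ and viewed, about 8 in all and at most 12, crops included, and the job is handed in when it is done.

```bash
ls; mkdir -p pics; cat > h.py <<'E'
import numpy as np, cv2
from rig import ctrl, eyes, models
def K(p): return np.array([[p["fx"],0,p["cx"]],[0,p["fy"],p["cy"]],[0,0,1.]])
def ray(p,uv):
    n=cv2.undistortPoints(np.array([[uv]],float),K(p),np.array(p["distortion"],float))[0,0]
    R=np.array(p["R"]);t=np.array(p["t"]);return -R.T@t, R.T@np.array([n[0],n[1],1])
def atz(p,uv,z):
    o,d=ray(p,uv);return o+d*(z-o[2])/d[2]
def proj(p,X):
    X=np.array(X,float).reshape(-1,3)
    return cv2.projectPoints(X,cv2.Rodrigues(np.array(p["R"]))[0],np.array(p["t"],float),K(p),np.array(p["distortion"],float))[0][:,0]
def save(p,n,box=None,s=1):
    im=p["color"][:,:,::-1]
    if box: im=im[box[1]:box[3],box[0]:box[2]]
    cv2.imwrite("pics/"+n,cv2.resize(im,None,fx=s,fy=s,interpolation=cv2.INTER_CUBIC))
E
python3 - <<'E'
from h import *
z={"dowel_a":20,"dowel_b":20,"end_stop":20,"carrier":20,"jig":0,"edge_a":26,"edge_b":26,"end_face":26,"near_edge":26,"tail_face":26,"leaf":36,"leaf_tip":190,"blank":20}
S={}
for c in("scene","top"):
    p=eyes.capture(c);save(p,c+"0.png");print(c,p["fx"],-np.array(p["R"]).T@p["t"])
    for k in z:
        for r in models.spot_point(p,k)[:3]:
            print(k,round(r["confidence"],2),np.round(r["centre"]),np.round(atz(p,r["centre"],z[k]),1))
s=ctrl.sense();print(s["eef_pos"],s["ee_rot"],s["force"],s["time_s"],ctrl.nose_length)
E
```

```text
pics
scene 395.5156806062749 [1172.55538865  289.05260447  743.08096902]
end_stop 0.62 [304. 229.] [509.3  58.3  20. ]
end_stop 0.27 [264. 199.] [453.9 -84.7  20. ]
carrier 0.9 [232. 164.] [ 360.4 -243.1   20. ]
carrier 0.7 [284. 211.] [471.7 -14.7  20. ]
jig 0.57 [288. 225.] [495.9   8.9   0. ]
jig 0.45 [289. 205.] [425.5 -21.7   0. ]
edge_a 0.87 [223. 166.] [ 388.9 -258.1   26. ]
edge_a 0.84 [285. 221.] [511.8   6.6  26. ]
edge_a 0.79 [232. 153.] [ 318.  -266.9   26. ]
edge_b 0.87 [223. 166.] [ 388.9 -258.1   26. ]
edge_b 0.84 [285. 221.] [511.8   6.6  26. ]
edge_b 0.79 [232. 153.] [ 318.  -266.9   26. ]
end_face 0.78 [298. 222.] [498.9  37.9  26. ]
end_face 0.7 [224. 173.] [ 417.5 -237.2   26. ]
end_face 0.31 [272. 237.] [576.5   2.   26. ]
near_edge 0.81 [287. 207.] [459.3 -11.7  26. ]
near_edge 0.71 [281. 210.] [481.  -21.3  26. ]
near_edge 0.65 [238. 162.] [ 351.7 -226.9   26. ]
tail_face 0.71 [240. 155.] [ 315.5 -241.1   26. ]
tail_face 0.59 [264. 199.] [462.8 -81.9  26. ]
tail_face 0.54 [290. 225.] [518.2  22.9  26. ]
leaf 0.77 [318. 231.] [515.   96.4  36. ]
leaf_tip 0.69 [3
[... 764 characters left out ...]
9.1   26. ]
end_face 0.33 [426. 178.] [ 621.  -394.5   26. ]
near_edge 0.78 [274. 239.] [455.8 -16.4  26. ]
near_edge 0.74 [359. 290.] [ 336.5 -229.9   26. ]
tail_face 0.7 [302. 234.] [469.2 -85.3  26. ]
tail_face 0.65 [372. 313.] [ 281.4 -262.2   26. ]
tail_face 0.51 [130. 193.] [559.4 343.4  26. ]
leaf 0.57 [272. 238.] [455.7 -12.6  36. ]
leaf 0.44 [229. 210.] [523.9  95.4  36. ]
leaf_tip 0.56 [229. 201.] [524.  86. 190.]
leaf_tip 0.43 [268. 170.] [596.    2.7 190. ]
blank 0.43 [216. 247.] [431.6 126.6  20. ]
blank 0.39 [427. 181.] [ 613.8 -400.6   20. ]
[195.13970567 487.41141743 253.30998502] [ 0.69434905 -0.69430528  0.13382183 -0.1338331 ] [ 0.21124515 -0.48734955  0.89204169] 1.4 22.0
```

```bash
python3 - <<'E'
import cv2
a=cv2.imread("pics/top0.png");cv2.imwrite("pics/topc.png",cv2.resize(a[130:340,150:430],(800,600),interpolation=cv2.INTER_CUBIC))
a=cv2.imread("pics/scene0.png");cv2.imwrite("pics/scenec.png",cv2.resize(a[130:310,190:430],(800,600),interpolation=cv2.INTER_CUBIC))
E
```

```text
(no output)
```

View pics/topc.png

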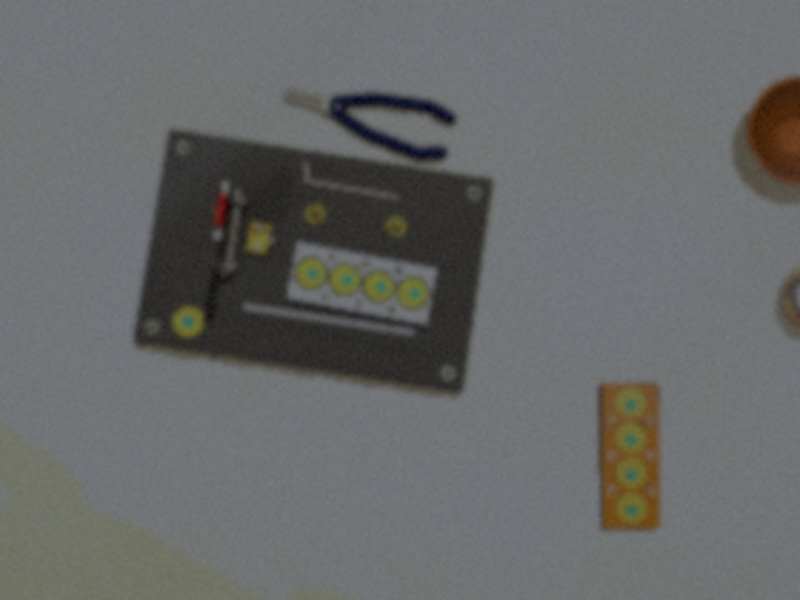

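View pics/scenec.png

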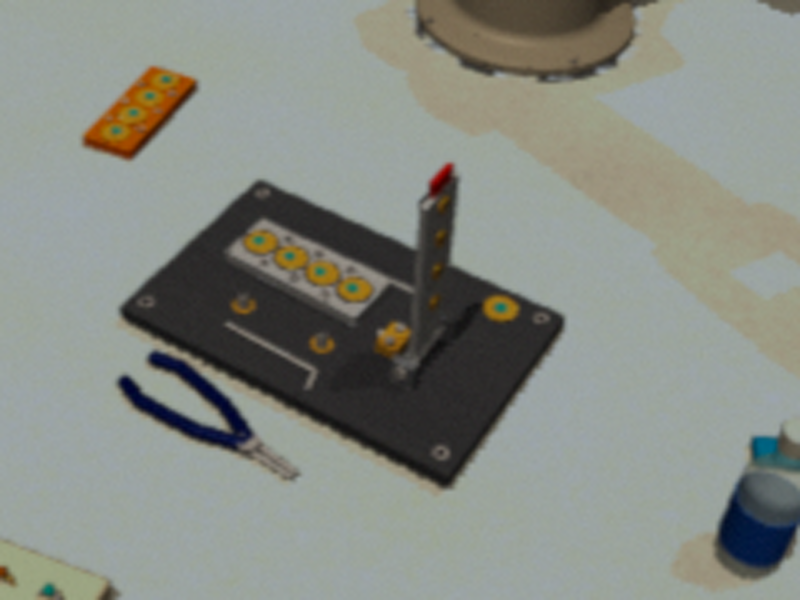

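The silver carrier is at top-crop (362,283), full image ≈(277,229). The orange look-alike at crop (630,457), full ≈(370,290), is not wanted. The leaf stands at crop (228,220). Next I'll fit the jig and carrier outlines.

```bash
cat > fit.py <<'E'
from h import *
from scipy.optimize import least_squares
def lsq_rect(p,cnt,w,h,z,x0,hull=True):
    # outline of a w x h rectangle at height z, fitted to contour points in world
    P=np.array([atz(p,c,z)[:2] for c in cnt])
    def f(v):
        c,s=np.cos(v[2]),np.sin(v[2]);q=(P-v[:2])@np.array([[c,-s],[s,c]])
        d=np.abs(q)-[w/2,h/2];return np.where((d>0).all(1),np.hypot(*d.T),d.max(1))
    r=least_squares(f,x0,loss="soft_l1",f_scale=1);return r.x,np.sqrt(np.median(r.fun**2))
def carrier(p,x0):
    im=cv2.GaussianBlur(p["color"],(0,0),.7)
    c=proj(p,[x0[0],x0[1],32])[0]
    m=np.zeros(im.shape[:2],np.uint8)
    cs,s=np.cos(x0[2]),np.sin(x0[2])
    q=[(x0[0]+cs*a-s*b,x0[1]+s*a+cs*b,32) for a,b in((-30,-69),(30,-69),(30,69),(-30,69))]
    cv2.fillPoly(m,[proj(p,q).astype(np.int32)],1)
    g=im.max(2);t,_=cv2.threshold(g[m>0].reshape(-1,1),0,255,cv2.THRESH_OTSU)
    b=((g>t)&(m>0)).astype(np.uint8)
    b=cv2.morphologyEx(b,cv2.MORPH_OPEN,np.ones((3,3),np.uint8))
    C=max(cv2.findContours(b,cv2.RETR_EXTERNAL,cv2.CHAIN_APPROX_NONE)[0],key=cv2.contourArea)
    C=cv2.convexHull(C)[:,0] if 0 else C[:,0]
    return C,t
E
python3 - <<'E'
from fit import *
p=eyes.capture("top")
g=p["color"].max(2)
c0=np.array([262,219]);m=(g<75).astype(np.uint8)
n,l,st,ce=cv2.connectedComponentsWithStats(m);i=1+np.argmax(st[1:,4])
C=max(cv2.findContours((l==i).astype(np.uint8),0,cv2.CHAIN_APPROX_NONE)[0],key=cv2.contourArea)[:,0]
print(st[i],np.percentile(g[195:250,200:320],[10,50,90]))
J,r=lsq_rect(p,C,190,290,20,[503,12,-.15]);print("jig",J,r)
for nm,lx,ly in(("carr",10,-24),("da",40,6),("db",40,-66),("stop",10,38),("leaf",10,75),("blank?",0,0)):
    c,s=np.cos(J[2]),np.sin(J[2]);print(nm,J[0]+c*lx-s*ly,J[1]+s*lx+c*ly)
Cc,t=carrier(p,[473,-20,-.15]);x,r=lsq_rect(p,Cc,50,124,32,[473,-20,-.15]);print("carrier",x,r,t,len(Cc))
c,s=np.cos(J[2]),np.sin(J[2]);d=x[:2]-J[:2];print("carrier in jig",c*d[0]+s*d[1],-s*d[0]+c*d[1],x[2]-J[2])
# dowels: yellow rings at top z=34
for u in((150+316/2.857,130+213/2.857),(150+397/2.857,130+225/2.857)):
    w=atz(p,u,34);d=w[:2]-J[:2];print("dowel in jig",c*d[0]+s*d[1],-s*d[0]+c*d[1])
im=p["color"].copy()
for (v,w,h,z) in((J,190,290,20),(x,50,124,32)):
    cs,s=np.cos(v[2]),np.sin(v[2])
    q=[(v[0]+cs*a-s*b,v[1]+s*a+cs*b,z) for a,b in((-w/2,-h/2),(w/2,-h/2),(w/2,h/2),(-w/2,h/2))]
    P=proj(p,q);
    big=cv2.resize(im,None,fx=5,fy=5,interpolation=cv2.INTER_CUBIC) if w==190 else big
    cv2.polylines(big,[((P+.5)*5-.5).astype(np.int32)],True,(255,0,0),1)
cv2.imwrite("pics/fit.png",big[800:1390,950:1750,::-1])
E
```

```text
[    0     0   560   110 22740] [ 44.  50. 108.]
jig [ 994.47033793  -48.33790736 -349.21274637] 197.4304977094964
carr 997.0962912431081 -22.47085554994309
da 956.4346148611002 -34.579863511161825
db 990.6978169660472 28.744957700710167
stop 967.5918672082926 -77.00056270461064
leaf 949.984388348806 -109.54248471626708
blank? 994.4703379319968 -48.33790735736529
carrier [ 4.80273963e+02 -2.19879539e+01 -1.60607477e-01] 1.505015117239459 83.0 130
carrier in jig 464.7809343915305 221.51955860197296 349.05213889639174
dowel in jig 432.47822017451136 158.17472975247688
dowel in jig 406.2422982106228 224.31026934965234
```

View pics/fit.png

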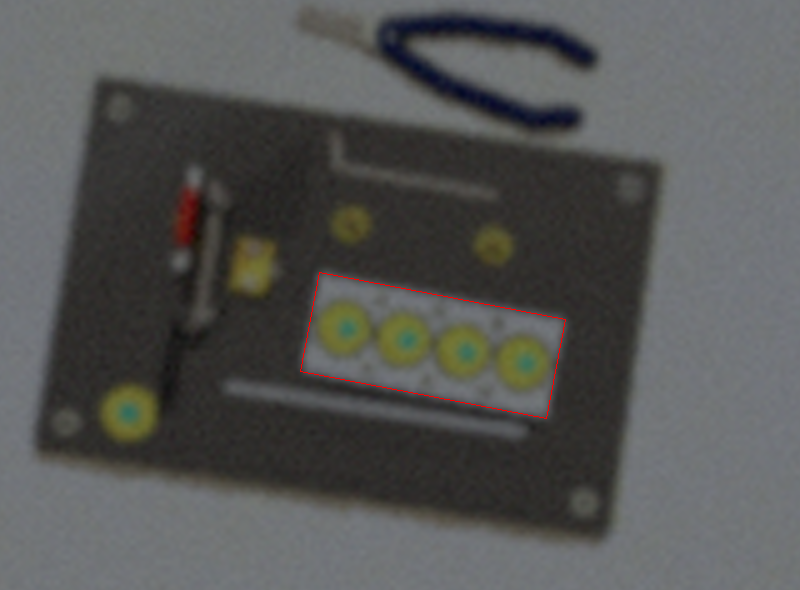

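The fit matches the silver carrier well. The jig segmentation grabbed another dark region, so I'll refit inside a local window.

```bash
python3 - <<'E'
from fit import *
p=eyes.capture("top")
g=cv2.GaussianBlur(p["color"],(0,0),.7).max(2)
m=np.zeros(g.shape,np.uint8)
cr=(np.array([(85,60),(680,150),(620,560),(22,470)])+[950,800])/5
cv2.fillPoly(m,[cr.astype(np.int32)],1)
b=((g<80)&(m>0)).astype(np.uint8)
C=cv2.convexHull(max(cv2.findContours(b,0,cv2.CHAIN_APPROX_NONE)[0],key=cv2.contourArea))
mm=np.zeros_like(m);cv2.fillPoly(mm,[C],1);C=cv2.findContours(mm,0,cv2.CHAIN_APPROX_NONE)[0][0][:,0]
J,r=lsq_rect(p,C,190,290,20,[503,12,-.15]);print("jig",J,r)
c,s=np.cos(J[2]),np.sin(J[2])
R=np.array([[c,-s],[s,c]])
px=lambda u:(np.array(u)+[950,800])/5-.4
for n,u,z in(("da",(351,224),34),("db",(494,245),34),("button",(278,271),26),("blank",(128,412),22),("tab",(185,214),195),("pinends",(218,193),36),("pinends",(203,318),36)):
    w=atz(p,px(u),z)[:2];print(n,w,"jig",R.T@(w-J[:2]))
for n,l in(("carr",(10,-24)),("da",(40,6)),("db",(40,-66)),("stop",(10,38)),("leaf",(10,75))): print(n,R@l+J[:2])
x=np.array([480.3,-22,-.1606]);print("carrier in jig",R.T@(x[:2]-J[:2]),x[2]-J[2])
E
```

```text
jig [ 4.99282675e+02  1.97065852e+01 -1.23662305e-01] 1.071550367398146
da [539.15345954  20.36148301] jig [39.48553394  5.56785295]
db [530.77502783 -50.90686291] jig [ 39.96184626 -66.18971372]
button [515.51716388  56.06369197] jig [11.62596215 38.08194923]
blank [443.54025044 127.88981387] jig [-68.66086645 100.48141244]
tab [520.14822533  89.83020577] jig [12.05664829 72.16183617]
pinends [552.3916516   86.63698251] jig [44.44772512 72.97013942]
pinends [490.00338761  91.67795614] jig [-18.08590521  70.27719003]
carr [506.2459735  -5.3436138]
da [539.71730111  20.72687196]
db [530.83629089 -50.72330409]
stop [513.89351007  56.18292668]
leaf [518.45736255  92.90037826]
carrier in jig [-13.6933172  -43.72955808] -0.036937695228757256
```

```bash
cat > st.py <<'E'
from h import *
from scipy.spatial.transform import Rotation as Ro
JP=np.array([499.2,19.6]);JY=-.121
def st():
    s=ctrl.sense();q=np.array(s["ee_rot"]);M=Ro.from_quat(q[[1,2,3,0]]).as_matrix()
    c,sn=np.cos(JY),np.sin(JY);R=np.array([[c,-sn,0],[sn,c,0],[0,0,1]])
    e=np.array(s["eef_pos"]);j=R.T@(e-[*JP,0])
    print("t",round(s["time_s"],2),"tcp",np.round(e,1),"jig",np.round(j,2),"Fjig",np.round(R.T@np.array(s["force"]),1),"Ttool",np.round(M.T@np.array(s["wrist_torque"]),2),"w",round(s["grip_width"],3))
    return M,R,j
def togo(x,y,z): # tool-axis shift to jig point for the TCP
    M,R,j=st();d=M.T@R@(np.array([x,y,z])-j);print("dp",np.round(d,1),"|",round(np.linalg.norm(d)))
    T=R.T@M;print("tool axes in jig x:",np.round(T[:,0],3),"y:",np.round(T[:,1],3),"z:",np.round(T[:,2],3))
E
python3 -c "
from st import *
togo(-80,-42,150)"
```

```text
t 1.5 tcp [195.1 487.4 253.3] jig [-358.31  427.67  253.27] Fjig [-0.5 -0.   0.5] Ttool [-0.01 -0.01 -0.01] w 1.0
dp [ 389.6  103.3 -382.4] | 556
tool axes in jig x: [ 0.966 -0.257  0.   ] y: [-0. -0. -1.] z: [ 0.257  0.966 -0.   ]
```

```bash
python3 -m crank '[{"dp":[195,25,-190],"roll":-0.26,"gripper":255},{"dp":[195,25,-190],"roll":-0.26,"gripper":255},{"dp":[195,25,-190],"roll":-0.26,"gripper":255},{"dp":[195,25,-190],"roll":-0.26,"gripper":255},{"dp":[195,25,-190],"roll":-0.26,"gripper":255},{"dp":[195,25,-190],"roll":-0.26,"gripper":255},{"dp":[390,103,-382],"roll":-0.26,"gripper":255},{"dp":[390,103,-382],"roll":-0.26,"gripper":255},{"dp":[390,103,-382],"roll":-0.26,"gripper":255},{"dp":[390,103,-382],"roll":-0.26,"gripper":255}]' 20; python3 -c "
from st import *
togo(-80,-42,48)"
```

```text
time_s: 2.33
eef_pos: [358.2, 117.0, 188.2]
ee_rot: [0.706, -0.706, 0.042, -0.043]
force: [0.2, 0.7, 0.4]
grip_width: -0.0
t 2.33 tcp [358.2 117.  188.2] jig [-151.74   79.66  188.19] Fjig [0.1 0.7 0.4] Ttool [ 0.05  0.01 -0.04] w -0.0
dp [  71.5  140.3 -121.7] | 199
tool axes in jig x: [1.    0.    0.001] y: [ 0.001  0.    -1.   ] z: [-0.  1.  0.]
```

```bash
python3 -m crank '[{"dp":[60,60,-110],"gripper":255},{"dp":[60,60,-110],"gripper":255},{"dp":[60,60,-110],"gripper":255},{"dp":[60,60,-110],"gripper":255},{"dp":[60,60,-110],"gripper":255},{"dp":[60,60,-110],"gripper":255}]'; python3 - <<'E'
from st import *
togo(-62,-42,48)
p=eyes.capture("scene");save(p,"s1.png",(190,110,430,290),3.3)
E
```

```text
t 2.33 tcp [358.2 117.  188.2] jig [-151.74   79.66  188.19] Fjig [0.1 0.7 0.4] Ttool [ 0.05  0.01 -0.04] w -0.0
dp [  89.5  140.3 -121.7] | 206
tool axes in jig x: [1.    0.    0.001] y: [ 0.001  0.    -1.   ] z: [-0.  1.  0.]$[0]: bad value
```

View pics/s1.png

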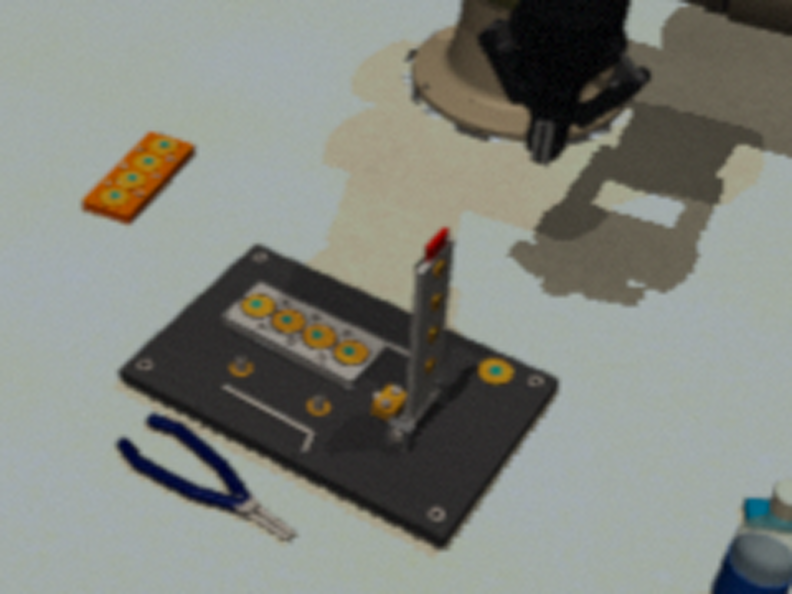

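The shut gripper hangs clear at (540,130), and nothing on the bed has moved. The rows need "roll" as well, so I'll add it.

```bash
python3 -m crank '[{"dp":[60,60,-110],"roll":0,"gripper":255},{"dp":[60,60,-110],"roll":0,"gripper":255},{"dp":[60,60,-110],"roll":0,"gripper":255},{"dp":[60,60,-110],"roll":0,"gripper":255},{"dp":[60,60,-110],"roll":0,"gripper":255},{"dp":[60,60,-110],"roll":0,"gripper":255}]'; python3 - <<'E'
from st import *
togo(-62,-42,47)
E
```

```text
time_s: 2.88
eef_pos: [404.0, 2.4, 128.2]
ee_rot: [0.706, -0.706, 0.044, -0.043]
force: [-1.1, 0.1, -0.4]
grip_width: -0.006
t 2.88 tcp [404.    2.4 128.2] jig [-92.4  -28.61 128.22] Fjig [-1.1  0.  -0.4] Ttool [ 0.03  0.03 -0.05] w -0.006
dp [ 30.5  81.2 -13.4] | 88
tool axes in jig x: [ 1.    -0.001 -0.001] y: [-0.001  0.    -1.   ] z: [0.001 1.    0.   ]
```

```bash
python3 -m crank '[{"dp":[26,40,-13],"roll":0,"gripper":255},{"dp":[26,70,-13],"roll":0,"gripper":255},{"dp":[26,81,-13],"roll":0,"gripper":255},{"dp":[26,82,-13],"roll":0,"gripper":255},{"dp":[26,82,-13],"roll":0,"gripper":255}]'; python3 - <<'E'
from st import *
togo(-62,-42,46)
E
```

```text
time_s: 3.3
eef_pos: [428.3, -12.6, 46.8]
ee_rot: [0.706, -0.706, 0.042, -0.042]
force: [0.1, -0.1, 0.4]
grip_width: 0.001
t 3.3 tcp [428.3 -12.6  46.8] jig [-66.49 -40.51  46.82] Fjig [ 0.1 -0.1  0.4] Ttool [0.01 0.   0.03] w 0.001
dp [ 4.5  0.8 -1.5] | 5
tool axes in jig x: [ 1.     0.002 -0.   ] y: [-0.  0. -1.] z: [-0.002  1.     0.   ]
```

```bash
python3 -m crank '[{"dp":[3,0.5,-1],"roll":0,"gripper":255},{"dp":[6,0.5,-1],"roll":0,"gripper":255},{"dp":[9,0.5,-1],"roll":0,"gripper":255},{"dp":[11,0.5,-1],"roll":0,"gripper":255},{"dp":[13,0.5,-1],"roll":0,"gripper":255},{"dp":[14,0.5,-1],"roll":0,"gripper":255},{"dp":[15,0.5,-1],"roll":0,"gripper":255},{"dp":[16,0.5,-1],"roll":0,"gripper":255},{"dp":[17,0.5,-1],"roll":0,"gripper":255},{"dp":[18,0.5,-1],"roll":0,"gripper":255}]'; python3 -c "
from st import *
st()"; python3 -m crank '[{"dp":[1,0,0],"roll":0,"gripper":255},{"dp":[2,0,0],"roll":0,"gripper":255},{"dp":[3,0,0],"roll":0,"gripper":255},{"dp":[4,0,0],"roll":0,"gripper":255},{"dp":[5,0,0],"roll":0,"gripper":255},{"dp":[6,0,0],"roll":0,"gripper":255},{"dp":[7,0,0],"roll":0,"gripper":255},{"dp":[8,0,0],"roll":0,"gripper":255},{"dp":[9,0,0],"roll":0,"gripper":255},{"dp":[10,0,0],"roll":0,"gripper":255}]'; python3 -c "
from st import *
st()
p=eyes.capture('top');save(p,'t1.png',(190,150,350,270),5)"
```

```text
time_s: 4.13
eef_pos: [445.8, -16.7, 45.7]
ee_rot: [0.706, -0.706, 0.043, -0.042]
force: [-2.3, -0.0, 0.6]
grip_width: -0.006
t 4.13 tcp [445.8 -16.7  45.7] jig [-48.68 -42.44  45.71] Fjig [-2.3 -0.3  0.6] Ttool [-0.04 -0.    0.39] w -0.006
time_s: 4.97
eef_pos: [456.2, -18.0, 45.8]
ee_rot: [-0.706, 0.706, -0.043, 0.043]
force: [-1.8, 0.7, -1.0]
grip_width: -0.002
t 4.97 tcp [456.2 -18.   45.8] jig [-38.18 -42.48  45.79] Fjig [-1.8  0.4 -1. ] Ttool [-0.04 -0.    0.22] w -0.002
```

View pics/t1.png

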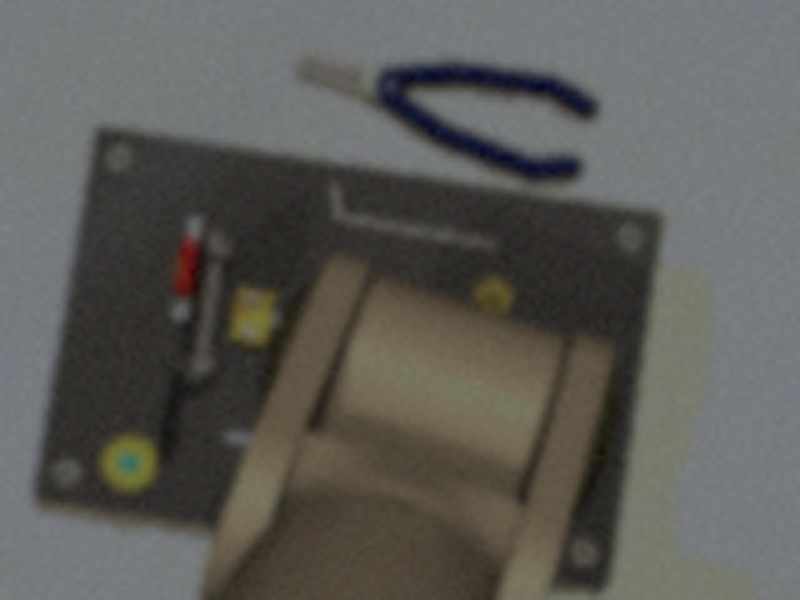

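The arm hides the carrier from the top camera, but the 2 N steady force shows it is sliding. Dowel contact should come near jig x −26.

```bash
python3 -m crank '[{"dp":[1,0,0],"roll":0,"gripper":255},{"dp":[2,0,0],"roll":0,"gripper":255},{"dp":[3,0,0],"roll":0,"gripper":255},{"dp":[4,0,0],"roll":0,"gripper":255},{"dp":[5,0,0],"roll":0,"gripper":255},{"dp":[6,0,0],"roll":0,"gripper":255},{"dp":[6.5,0,0],"roll":0,"gripper":255},{"dp":[7,0,0],"roll":0,"gripper":255},{"dp":[7.5,0,0],"roll":0,"gripper":255},{"dp":[8,0,0],"roll":0,"gripper":255}]'; python3 -c "
from st import *
st()"; python3 -m crank '[{"dp":[0.3,0,0],"roll":0,"gripper":255},{"dp":[0.6,0,0],"roll":0,"gripper":255},{"dp":[0.9,0,0],"roll":0,"gripper":255},{"dp":[1.2,0,0],"roll":0,"gripper":255},{"dp":[1.5,0,0],"roll":0,"gripper":255}]'; python3 -c "
from st import *
st()"
```

```text
time_s: 5.85
eef_pos: [464.0, -18.9, 45.8]
ee_rot: [0.706, -0.706, 0.043, -0.043]
force: [-1.9, 0.7, 0.2]
grip_width: -0.0
t 5.85 tcp [464.  -18.9  45.8] jig [-30.27 -42.45  45.83] Fjig [-1.9  0.5  0.2] Ttool [-0.06  0.01  0.28] w -0.0
time_s: 6.27
eef_pos: [465.5, -19.1, 45.8]
ee_rot: [0.706, -0.706, 0.043, -0.043]
force: [-2.2, -0.2, -0.0]
grip_width: -0.001
t 6.27 tcp [465.5 -19.1  45.8] jig [-28.78 -42.47  45.8 ] Fjig [-2.1 -0.4 -0. ] Ttool [-0.01 -0.    0.35] w -0.001
```

```bash
python3 -m crank '[{"dp":[0.3,0,0],"roll":0,"gripper":255},{"dp":[0.6,0,0],"roll":0,"gripper":255},{"dp":[0.9,0,0],"roll":0,"gripper":255},{"dp":[1.2,0,0],"roll":0,"gripper":255},{"dp":[1.4,0,0],"roll":0,"gripper":255}]'; python3 -m crank '[{"dp":[0.2,0,0],"roll":0,"gripper":255},{"dp":[0.4,0,0],"roll":0,"gripper":255},{"dp":[0.6,0,0],"roll":0,"gripper":255}]'; python3 -c "
from st import *
st()"
```

```text
time_s: 6.68
eef_pos: [466.9, -19.2, 45.8]
ee_rot: [-0.706, 0.706, -0.043, 0.043]
force: [-1.4, 0.4, 0.4]
grip_width: 0.0
time_s: 6.93
eef_pos: [467.5, -19.3, 45.8]
ee_rot: [0.706, -0.706, 0.043, -0.043]
force: [-1.9, -0.3, 0.5]
grip_width: -0.003
t 6.93 tcp [467.5 -19.3  45.8] jig [-26.76 -42.47  45.82] Fjig [-1.9 -0.5  0.5] Ttool [0.01 0.01 0.27] w -0.003
```

```bash
python3 -m crank '[{"dp":[0.2,0,0],"roll":0,"gripper":255},{"dp":[0.4,0,0],"roll":0,"gripper":255},{"dp":[0.6,0,0],"roll":0,"gripper":255}]'; python3 -m crank '[{"dp":[0.2,0,0],"roll":0,"gripper":255},{"dp":[0.4,0,0],"roll":0,"gripper":255},{"dp":[0.6,0,0],"roll":0,"gripper":255}]';python3 -m crank '[{"dp":[0.2,0,0],"roll":0,"gripper":255},{"dp":[0.4,0,0],"roll":0,"gripper":255}]'; python3 -c "
from st import *
st()"
```

```text
time_s: 7.18
eef_pos: [468.1, -19.4, 45.8]
ee_rot: [-0.706, 0.706, -0.043, 0.043]
force: [-3.1, -0.0, 0.5]
grip_width: -0.002
time_s: 7.43
eef_pos: [468.7, -19.5, 45.8]
ee_rot: [0.706, -0.706, 0.043, -0.043]
force: [-2.7, 0.6, 0.8]
grip_width: -0.003
time_s: 7.6
eef_pos: [469.1, -19.5, 45.8]
ee_rot: [-0.706, 0.706, -0.043, 0.043]
force: [-1.7, 1.2, 0.9]
grip_width: -0.002
t 7.6 tcp [469.1 -19.5  45.8] jig [-25.16 -42.48  45.84] Fjig [-1.8  1.   0.9] Ttool [-0.02  0.    0.26] w -0.002
```

```bash
python3 -m crank '[{"dp":[0.2,0,0],"roll":0,"gripper":255},{"dp":[0.4,0,0],"roll":0,"gripper":255},{"dp":[0.6,0,0],"roll":0,"gripper":255}]'|grep force; python3 -m crank '[{"dp":[0.2,0,0],"roll":0,"gripper":255},{"dp":[0.4,0,0],"roll":0,"gripper":255},{"dp":[0.4,0,0],"roll":0,"gripper":255}]'|grep force; python3 -c "
from st import *
st()"
```

```text
force: [-2.9, 0.2, 0.9]
force: [-1.7, 1.1, 0.4]
t 8.1 tcp [470.1 -19.7  45.8] jig [-24.12 -42.49  45.83] Fjig [-1.8  0.9  0.4] Ttool [ 0.04 -0.03  0.31] w -0.002
```

```bash
python3 -m crank '[{"dp":[0.2,0,0],"roll":0,"gripper":255},{"dp":[0.4,0,0],"roll":0,"gripper":255},{"dp":[0.4,0,0],"roll":0,"gripper":255}]'; python3 -c "
from st import *
st()"
```

```text
time_s: 8.35
eef_pos: [470.2, -19.6, 45.8]
ee_rot: [0.706, -0.706, 0.043, -0.042]
force: [-3.5, 0.5, 2.2]
grip_width: -0.002
t 8.35 tcp [470.2 -19.6  45.8] jig [-24.03 -42.45  45.79] Fjig [-3.6  0.   2.2] Ttool [-0.06  0.    0.63] w -0.002
```

Contact: the tool has stalled and the force is rising.

```bash
python3 -m crank '[{"dp":[0.2,0,0],"roll":0,"gripper":255},{"dp":[0.4,0,0],"roll":0,"gripper":255},{"dp":[0.4,0,0],"roll":0,"gripper":255}]'; python3 -c "
from st import *
st()"
```

```text
time_s: 8.6
eef_pos: [470.3, -19.6, 45.8]
ee_rot: [0.706, -0.706, 0.043, -0.042]
force: [-6.3, 0.2, 4.8]
grip_width: -0.003
t 8.6 tcp [470.3 -19.6  45.8] jig [-23.92 -42.42  45.77] Fjig [-6.3 -0.5  4.8] Ttool [-0.07  0.02  0.99] w -0.003
```

```bash
python3 -m crank '[{"dp":[0.2,0,0],"roll":0,"gripper":255},{"dp":[0.3,0,0],"roll":0,"gripper":255},{"dp":[0.3,0,0],"roll":0,"gripper":255}]'; python3 -c "
from st import *
st()"
```

```text
time_s: 8.85
eef_pos: [470.4, -19.6, 45.7]
ee_rot: [0.706, -0.706, 0.043, -0.042]
force: [-7.2, 0.5, 5.1]
grip_width: -0.0
t 8.85 tcp [470.4 -19.6  45.7] jig [-23.9  -42.41  45.75] Fjig [-7.2 -0.4  5.1] Ttool [-0.12  0.09  1.2 ] w -0.0
```

```bash
python3 -m crank '[{"dp":[0.2,0,0],"roll":0,"gripper":255},{"dp":[0.4,-0.2,0],"roll":0,"gripper":255},{"dp":[0.4,-0.4,0],"roll":0,"gripper":255},{"dp":[0.4,-0.4,0],"roll":0,"gripper":255}]'; python3 -c "
from st import *
st()"
```

```text
time_s: 9.18
eef_pos: [470.6, -19.4, 45.8]
ee_rot: [0.706, -0.706, 0.044, -0.042]
force: [-7.2, 2.0, 1.7]
grip_width: -0.004
t 9.18 tcp [470.6 -19.4  45.8] jig [-23.73 -42.19  45.82] Fjig [-7.3  1.2  1.7] Ttool [0.1  0.   1.09] w -0.004
```

```bash
python3 -m crank '[{"dp":[0.2,0,0],"roll":0,"gripper":255},{"dp":[0.4,0,0],"roll":0,"gripper":255},{"dp":[0.5,0,0],"roll":0,"gripper":255},{"dp":[0.5,0,0],"roll":0,"gripper":255}]'; python3 -c "
from st import *
st()"
```

```text
time_s: 9.52
eef_pos: [470.6, -19.4, 45.8]
ee_rot: [0.706, -0.706, 0.044, -0.041]
force: [-8.4, 0.8, 4.1]
grip_width: 0.002
t 9.52 tcp [470.6 -19.4  45.8] jig [-23.66 -42.21  45.79] Fjig [-8.5 -0.2  4.1] Ttool [0.   0.1  1.52] w 0.002
```

```bash
python3 -m crank '[{"dp":[0.2,0,0],"roll":0,"gripper":255},{"dp":[0.4,0,0],"roll":0,"gripper":255},{"dp":[0.4,0,0],"roll":0,"gripper":255}]'; python3 -c "
from st import *
st()"
```

```text
time_s: 9.77
eef_pos: [470.7, -19.4, 45.8]
ee_rot: [0.706, -0.706, 0.044, -0.041]
force: [-10.1, 0.9, 5.9]
grip_width: 0.006
t 9.77 tcp [470.7 -19.4  45.8] jig [-23.61 -42.17  45.78] Fjig [-10.1  -0.3   5.9] Ttool [-0.03  0.04  1.75] w 0.006
```

```bash
python3 -m crank '[{"dp":[-1,0,0],"roll":0,"gripper":255},{"dp":[-4,0,0],"roll":0,"gripper":255},{"dp":[-20,-10,0],"roll":0,"gripper":255},{"dp":[-35,-40,0],"roll":0,"gripper":255},{"dp":[-35,-40,-40],"roll":0,"gripper":255},{"dp":[-35,-40,-80],"roll":0,"gripper":255},{"dp":[-20,-40,-110],"roll":0,"gripper":255},{"dp":[20,-40,-115],"roll":0,"gripper":255},{"dp":[34,-40,-115],"roll":0,"gripper":255},{"dp":[34,-40,-115],"roll":0,"gripper":255}]'; python3 - <<'E'
from fit import *
from st import *
togo(10,-140,46)
p=eyes.capture("scene");q=eyes.capture("top")
c=cv2.hconcat([cv2.resize(a["color"][b[1]:b[3],b[0]:b[2],::-1],(400,400),interpolation=cv2.INTER_CUBIC) for a,b in((p,(220,150,340,270)),(q,(220,170,320,270)))])
cv2.imwrite("pics/b1.png",c)
E
```

```text
time_s: 10.6
eef_pos: [495.1, -139.8, 86.5]
ee_rot: [-0.705, 0.706, -0.042, 0.044]
force: [-0.1, 0.1, -1.0]
grip_width: -0.002
t 10.6 tcp [ 495.1 -139.8   86.5] jig [  15.14 -158.74   86.51] Fjig [-0.1  0.1 -1. ] Ttool [ 0.01  0.02 -0.  ] w -0.002
dp [-5.3 40.5 18.8] | 45
tool axes in jig x: [ 1.    -0.001  0.004] y: [ 0.004 -0.001 -1.   ] z: [ 0.001  1.    -0.001]
```

View pics/b1.png

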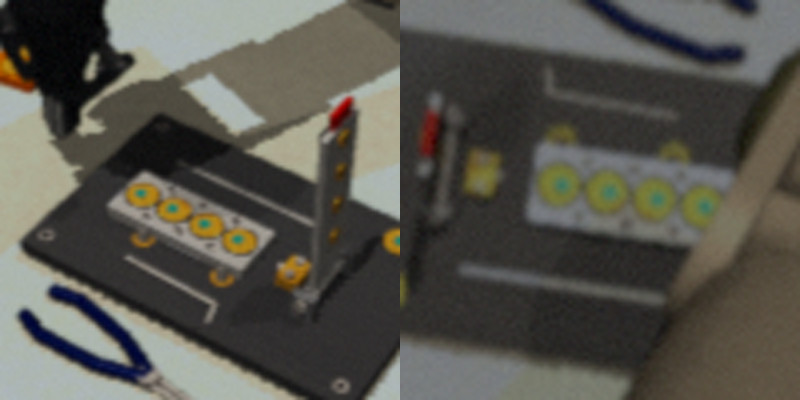

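Both dowels touch the carrier's far edge (left crop 143,240 and 222,272; right crop 562,140 and 675,152), and it looks square to the jig. Next is the tail push.

```bash
python3 -m crank '[{"dp":[-5,20,0],"roll":0,"gripper":255},{"dp":[-5,40,5],"roll":0,"gripper":255},{"dp":[-5,40.5,12],"roll":0,"gripper":255},{"dp":[-5,40.5,18],"roll":0,"gripper":255},{"dp":[-5,40.5,22],"roll":0,"gripper":255},{"dp":[-5,40.5,25],"roll":0,"gripper":255},{"dp":[-5,40.5,27],"roll":0,"gripper":255},{"dp":[-5,40.5,29],"roll":0,"gripper":255},{"dp":[-5,40.5,30],"roll":0,"gripper":255},{"dp":[-5,40.5,31],"roll":0,"gripper":255}]'; python3 -c "
from st import *
togo(10,-120,46)"
```

```text
time_s: 11.53
eef_pos: [491.2, -106.8, 45.9]
ee_rot: [-0.706, 0.706, -0.043, 0.043]
force: [0.1, -0.0, -0.0]
grip_width: -0.001
t 11.53 tcp [ 491.2 -106.8   45.9] jig [   7.33 -126.47   45.93] Fjig [ 0.1 -0.  -0. ] Ttool [-0.01 -0.02 -0.01] w -0.001
dp [ 2.7 -0.1  6.5] | 7
tool axes in jig x: [1. 0. 0.] y: [ 0. -0. -1.] z: [-0.  1. -0.]
```

```bash
python3 -m crank '[{"dp":[1,0,0.8],"roll":0,"gripper":255},{"dp":[2,0,1.6],"roll":0,"gripper":255},{"dp":[3,0,2.4],"roll":0,"gripper":255},{"dp":[3.5,0,3.2],"roll":0,"gripper":255},{"dp":[3.5,0,4],"roll":0,"gripper":255},{"dp":[3.5,0,4.8],"roll":0,"gripper":255},{"dp":[3.5,0,5.6],"roll":0,"gripper":255},{"dp":[3.5,0,6.4],"roll":0,"gripper":255},{"dp":[3.5,0,7.2],"roll":0,"gripper":255},{"dp":[3.5,0,8],"roll":0,"gripper":255}]'; python3 -c "
from st import *
st()"; python3 -m crank '[{"dp":[0,0,0.8],"roll":0,"gripper":255},{"dp":[0,0,1.6],"roll":0,"gripper":255},{"dp":[0,0,2.4],"roll":0,"gripper":255},{"dp":[0,0,3.2],"roll":0,"gripper":255},{"dp":[0,0,4],"roll":0,"gripper":255},{"dp":[0,0,4.8],"roll":0,"gripper":255},{"dp":[0,0,5.6],"roll":0,"gripper":255},{"dp":[0,0,6.4],"roll":0,"gripper":255},{"dp":[0,0,7.2],"roll":0,"gripper":255},{"dp":[0,0,8],"roll":0,"gripper":255}]'; python3 -c "
from st import *
st()"
```

```text
time_s: 12.37
eef_pos: [495.5, -99.2, 45.7]
ee_rot: [-0.706, 0.706, -0.043, 0.043]
force: [-0.2, -0.5, 0.6]
grip_width: -0.004
t 12.37 tcp [495.5 -99.2  45.7] jig [  10.7  -118.39   45.71] Fjig [-0.1 -0.5  0.6] Ttool [-0.   -0.01 -0.02] w -0.004
time_s: 13.2
eef_pos: [496.5, -91.4, 45.7]
ee_rot: [-0.706, 0.706, -0.043, 0.043]
force: [-0.2, -0.6, -0.5]
grip_width: -0.002
t 13.2 tcp [496.5 -91.4  45.7] jig [  10.71 -110.47   45.7 ] Fjig [-0.1 -0.6 -0.5] Ttool [-0.21 -0.02  0.01] w -0.002
```

```bash
python3 -m crank '[{"dp":[0,0,0.8],"roll":0,"gripper":255},{"dp":[0,0,1.6],"roll":0,"gripper":255},{"dp":[0,0,2.4],"roll":0,"gripper":255},{"dp":[0,0,3.2],"roll":0,"gripper":255},{"dp":[0,0,4],"roll":0,"gripper":255},{"dp":[0,0,4.8],"roll":0,"gripper":255},{"dp":[0,0,5.6],"roll":0,"gripper":255},{"dp":[0,0,6.4],"roll":0,"gripper":255},{"dp":[0,0,7.2],"roll":0,"gripper":255},{"dp":[0,0,8],"roll":0,"gripper":255}]'; python3 - <<'E'
from st import *
st()
p=eyes.capture("scene");q=eyes.capture("top")
c=cv2.hconcat([cv2.resize(a["color"][b[1]:b[3],b[0]:b[2],::-1],(400,400),interpolation=cv2.INTER_CUBIC) for a,b in((p,(240,170,330,260)),(q,(220,180,310,270)))])
cv2.imwrite("pics/b2.png",c)
E
```

```text
time_s: 14.03
eef_pos: [497.5, -83.3, 45.7]
ee_rot: [0.706, -0.706, 0.043, -0.043]
force: [-0.3, -1.5, -1.2]
grip_width: -0.0
t 14.03 tcp [497.5 -83.3  45.7] jig [  10.72 -102.36   45.71] Fjig [-0.2 -1.6 -1.2] Ttool [-0.19 -0.02 -0.02] w -0.0
```

View pics/b2.png

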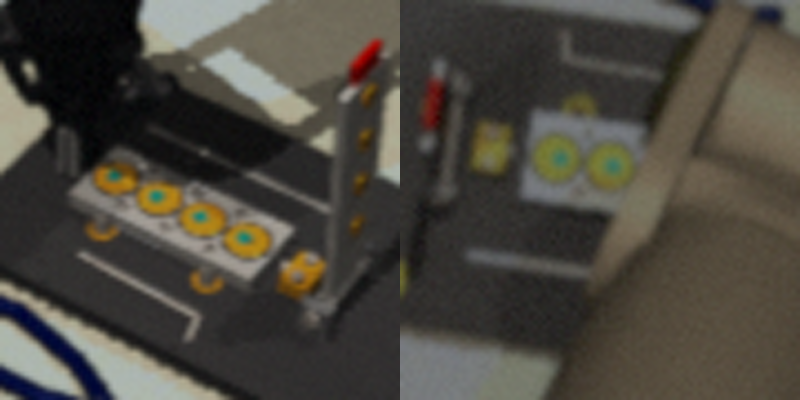

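The carrier is sliding along the dowels and is still parallel. The gap to the button (right crop 515→527, row 150) is about 6–8 mm, so I'm slowing down.

```bash
python3 -m crank '[{"dp":[0,0,0.8],"roll":0,"gripper":255},{"dp":[0,0,1.6],"roll":0,"gripper":255},{"dp":[0,0,2.4],"roll":0,"gripper":255},{"dp":[0,0,2.7],"roll":0,"gripper":255},{"dp":[0,0,3],"roll":0,"gripper":255},{"dp":[0,0,3.3],"roll":0,"gripper":255}]'|grep force; python3 -m crank '[{"dp":[0,0,0.3],"roll":0,"gripper":255},{"dp":[0,0,0.6],"roll":0,"gripper":255},{"dp":[0,0,0.9],"roll":0,"gripper":255},{"dp":[0,0,1.2],"roll":0,"gripper":255}]'|grep force; python3 -c "
from st import *
st()"
```

```text
force: [0.3, -1.9, 0.5]
force: [-0.2, -0.7, -0.2]
t 14.97 tcp [498.  -78.9  45.7] jig [ 10.71 -97.96  45.72] Fjig [-0.1 -0.8 -0.2] Ttool [-0.22  0.01  0.07] w -0.002
```

```bash
python3 -m crank '[{"dp":[0,0,0.3],"roll":0,"gripper":255},{"dp":[0,0,0.6],"roll":0,"gripper":255},{"dp":[0,0,0.9],"roll":0,"gripper":255},{"dp":[0,0,1.2],"roll":0,"gripper":255}]'|grep force; python3 -c "
from st import *
st()"
```

```text
force: [-0.4, -0.9, -0.3]
t 15.3 tcp [498.2 -77.7  45.7] jig [ 10.71 -96.74  45.71] Fjig [-0.2 -0.9 -0.3] Ttool [-0.29  0.01 -0.01] w -0.0
```

```bash
python3 -m crank '[{"dp":[0,0,0.3],"roll":0,"gripper":255},{"dp":[0,0,0.6],"roll":0,"gripper":255},{"dp":[0,0,0.9],"roll":0,"gripper":255}]'|grep force; python3 -c "
from st import *
st()"
```

```text
force: [-0.7, -1.0, -1.2]
t 15.55 tcp [498.3 -76.8  45.7] jig [ 10.71 -95.84  45.73] Fjig [-0.6 -1.1 -1.2] Ttool [-0.16 -0.06  0.01] w -0.0
```

```bash
for i in 1 2; do python3 -m crank '[{"dp":[0,0,0.3],"roll":0,"gripper":255},{"dp":[0,0,0.6],"roll":0,"gripper":255},{"dp":[0,0,0.9],"roll":0,"gripper":255}]'|grep -E "force|pos"; done; python3 -c "
from st import *
st()"
```

```text
eef_pos: [498.4, -75.9, 45.7]
force: [-1.4, -1.8, -0.9]
eef_pos: [498.5, -75.5, 45.8]
force: [-1.4, -6.3, -1.0]
t 16.05 tcp [498.5 -75.5  45.8] jig [ 10.8  -94.5   45.75] Fjig [-0.7 -6.4 -1. ] Ttool [-1.18 -0.05  0.12] w -0.002
```

Stop reached at 6.4 N. Now I'll bring it up to about 10 N.

```bash
python3 -m crank '[{"dp":[0,0,0.2],"roll":0,"gripper":255},{"dp":[0,0,0.3],"roll":0,"gripper":255},{"dp":[0,0,0.3],"roll":0,"gripper":255}]'|grep -E "force|pos"; python3 -c "
from st import *
st()"
```

```text
eef_pos: [498.5, -75.5, 45.8]
force: [-1.2, -6.6, -1.4]
t 16.3 tcp [498.5 -75.5  45.8] jig [ 10.79 -94.44  45.76] Fjig [-0.4 -6.7 -1.4] Ttool [-1.21 -0.04  0.12] w 0.003
```

```bash
python3 -m crank '[{"dp":[0,0,0.2],"roll":0,"gripper":255},{"dp":[0,0,0.3],"roll":0,"gripper":255},{"dp":[0,0,0.3],"roll":0,"gripper":255}]'|grep -E "force|pos"; python3 -c "
from st import *
st()"
```

```text
eef_pos: [498.6, -75.4, 45.8]
force: [-2.4, -8.6, -1.1]
t 16.55 tcp [498.6 -75.4  45.8] jig [ 10.83 -94.36  45.76] Fjig [-1.3 -8.9 -1.1] Ttool [-1.45 -0.03  0.18] w 0.001
```

```bash
python3 -m crank '[{"dp":[0,0,0.2],"roll":0,"gripper":255},{"dp":[0,0,0.2],"roll":0,"gripper":255},{"dp":[0,0,0.2],"roll":0,"gripper":255}]'|grep -E "force|pos"; python3 -m crank '[{"dp":[0,0,-2],"roll":0,"gripper":255},{"dp":[0,0,-8],"roll":0,"gripper":255},{"dp":[0,-10,-30],"roll":0,"gripper":255},{"dp":[-20,-50,-45],"roll":0,"gripper":255},{"dp":[-50,-50,-45],"roll":0,"gripper":255},{"dp":[-90,-50,-30],"roll":0,"gripper":255},{"dp":[-110,-40,5],"roll":0,"gripper":255},{"dp":[-110,-30,40],"roll":0,"gripper":255},{"dp":[-110,-30,48],"roll":0,"gripper":255},{"dp":[-110,-30,48],"roll":0,"gripper":255}]'; python3 - <<'E'
from fit import *
from st import *
togo(-65,-30,46)
q=eyes.capture("top");p=eyes.capture("scene")
c=cv2.hconcat([cv2.resize(a["color"][b[1]:b[3],b[0]:b[2],::-1],(400,400),interpolation=cv2.INTER_CUBIC) for a,b in((p,(240,170,330,260)),(q,(230,180,320,270)))])
cv2.imwrite("pics/b3.png",c)
E
```

```text
eef_pos: [498.6, -75.3, 45.8]
force: [-1.8, -9.2, -0.6]
time_s: 17.63
eef_pos: [395.0, -11.9, 75.7]
ee_rot: [0.706, -0.706, 0.042, -0.041]
force: [0.0, -0.3, -0.4]
grip_width: -0.003
t 17.63 tcp [395.  -11.9  75.7] jig [-99.62 -43.82  75.68] Fjig [ 0.1 -0.3 -0.4] Ttool [-0.03  0.    0.04] w -0.003
dp [34.7 29.7 13.7] | 48
tool axes in jig x: [ 1.     0.003 -0.   ] y: [-0.     0.001 -1.   ] z: [-0.003  1.     0.001]
```

View pics/b3.png

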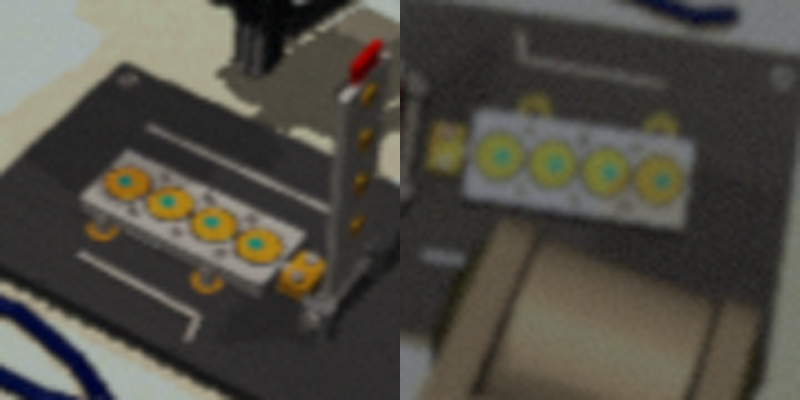

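It looks home: end face on the button and both dowels touching. I'll confirm with a light push between the dowels, expecting contact at TCP x ≈ −24.

```bash
python3 -m crank '[{"dp":[20,20,7],"roll":0,"gripper":255},{"dp":[40,29.7,14],"roll":0,"gripper":255},{"dp":[55,29.7,14],"roll":0,"gripper":255},{"dp":[64,29.7,14],"roll":0,"gripper":255},{"dp":[68,29.7,14],"roll":0,"gripper":255},{"dp":[70,29.7,14],"roll":0,"gripper":255},{"dp":[71,29.7,14],"roll":0,"gripper":255},{"dp":[72,29.7,14],"roll":0,"gripper":255},{"dp":[72,29.7,14],"roll":0,"gripper":255}]'|grep force; python3 -c "
from st import *
st()"
```

```text
force: [0.0, -0.5, -0.0]
t 18.48 tcp [468.2  -8.4  46.2] jig [-27.44 -31.51  46.15] Fjig [ 0.1 -0.4 -0. ] Ttool [-0.01 -0.01 -0.01] w 0.003
```

```bash
python3 -m crank '[{"dp":[0.5,0,0],"roll":0,"gripper":255},{"dp":[1,0,0],"roll":0,"gripper":255},{"dp":[1.5,0,0],"roll":0,"gripper":255},{"dp":[2,0,0],"roll":0,"gripper":255},{"dp":[2.4,0,0],"roll":0,"gripper":255},{"dp":[2.6,0,0],"roll":0,"gripper":255},{"dp":[2.8,0,0],"roll":0,"gripper":255}]'|grep force; python3 -c "
from st import *
st()"
```

```text
force: [-0.3, -0.4, 0.2]
t 19.07 tcp [471.1  -8.5  46. ] jig [-24.48 -31.25  46.02] Fjig [-0.3 -0.5  0.2] Ttool [ 0.04 -0.04 -0.01] w 0.003
```

```bash
for i in 1 2 3; do python3 -m crank '[{"dp":[0.2,0,0],"roll":0,"gripper":255},{"dp":[0.3,0,0],"roll":0,"gripper":255}]'|grep -E "force|pos"; done; python3 -c "
from st import *
st()"
```

```text
eef_pos: [471.4, -8.5, 46.0]
force: [0.3, 0.2, -0.0]
eef_pos: [471.6, -8.5, 46.0]
force: [-0.6, 0.0, 1.1]
eef_pos: [471.6, -8.5, 46.0]
force: [-3.2, 0.3, 2.4]
t 19.57 tcp [471.6  -8.5  46. ] jig [-23.97 -31.25  45.96] Fjig [-3.3 -0.1  2.4] Ttool [-0.13 -0.06  0.47] w -0.003
```

Contact is at −24.0, exactly as after the first push, so it is still on both dowels. I'll give it a short firm push, then retreat and rise to go behind the leaf.

```bash
for i in 1 2; do python3 -m crank '[{"dp":[0.2,0,0],"roll":0,"gripper":255},{"dp":[0.4,0,0],"roll":0,"gripper":255},{"dp":[0.4,0,0],"roll":0,"gripper":255}]'|grep -E "force|pos"; done; python3 -m crank '[{"dp":[-2,0,0],"roll":0,"gripper":255},{"dp":[-12,0,0],"roll":0,"gripper":255},{"dp":[-40,-20,0],"roll":0,"gripper":255},{"dp":[-60,-55,0],"roll":0,"gripper":255},{"dp":[-70,-95,0],"roll":0,"gripper":255},{"dp":[-75,-135,10],"roll":0,"gripper":255},{"dp":[-75,-170,30],"roll":0,"gripper":255},{"dp":[-75,-200,60],"roll":0,"gripper":255},{"dp":[-75,-210,100],"roll":0,"gripper":255},{"dp":[-75,-210,140],"roll":0,"gripper":255}]'|grep -E "force|pos"; python3 - <<'E'
from st import *
togo(11,130,250)
p=eyes.capture("top")
for k in("leaf_tip","gel_bottle"):
    for r in models.spot_point(p,k)[:2]:print(k,r["confidence"],r["centre"],atz(p,r["centre"],196 if k=="leaf_tip" else 0))
p=eyes.capture("scene")
c,s=np.cos(JY),np.sin(JY)
for r in models.spot_point(p,"leaf_tip")[:2]:
    o,d=ray(p,r["centre"]);R=np.array([[c,s,0],[-s,c,0],[0,0,1]]);o=R@(o-[*JP,0]);d=R@d
    t=(10-o[0])/d[0];print("scene leaf tip, jig plane x=10:",r["confidence"],o+d*t)
E
```

```text
eef_pos: [471.7, -8.5, 45.9]
force: [-5.9, 0.1, 4.2]
eef_pos: [471.8, -8.5, 45.9]
force: [-7.9, -0.8, 5.4]
eef_pos: [416.5, 140.8, 259.4]
force: [0.3, -0.6, -0.7]
t 20.9 tcp [416.5 140.8 259.4] jig [-96.74 110.38 259.42] Fjig [ 0.4 -0.5 -0.7] Ttool [-0.02 -0.01 -0.02] w -0.0
dp [107.6  10.3  19.8] | 110
tool axes in jig x: [ 1.    -0.001  0.008] y: [ 0.008  0.002 -1.   ] z: [0.001 1.    0.002]
leaf_tip 0.62 [126.7, 190.2] [540.02088951 305.40183878 196.        ]
leaf_tip 0.47 [240.9, 212.3] [499.29429106  57.99635181 196.        ]
gel_bottle 0.66 [128.8, 193.2] [5.62141869e+02 3.52116934e+02 2.27373675e-13]
scene leaf tip, jig plane x=10: 0.64 [ 10.          -1.41219395 -14.45519176]
scene leaf tip, jig plane x=10: 0.55 [ 10.          76.98005625 196.45998167]
```

The leaf tip is at jig (10, 77, 196), nearly vertical. Moving behind it.

```bash
python3 -m crank '[{"dp":[36,5,16],"roll":0,"gripper":255},{"dp":[72,8,18],"roll":0,"gripper":255},{"dp":[107,10,18],"roll":0,"gripper":255},{"dp":[107,10,18],"roll":0,"gripper":255},{"dp":[107,40,18],"roll":0,"gripper":255},{"dp":[107,70,18],"roll":0,"gripper":255},{"dp":[107,77,18],"roll":0,"gripper":255},{"dp":[107,77,18],"roll":0,"gripper":255}]'|grep -E "force|pos"; python3 - <<'E'
from st import *
togo(11,95,182)
E
```

```text
eef_pos: [522.8, 143.0, 177.4]
force: [-0.5, -0.1, 0.4]
t 21.82 tcp [522.8 143.  177.4] jig [  8.55 125.37 177.44] Fjig [-0.5 -0.2  0.4] Ttool [ 0.04  0.04 -0.  ] w -0.005
dp [  2.5  -4.6 -30.4] | 31
tool axes in jig x: [ 1.    -0.002 -0.004] y: [-0.004 -0.001 -1.   ] z: [ 0.002  1.    -0.001]
```

```bash
python3 -m crank '[{"dp":[2,0,-12],"roll":0,"gripper":255},{"dp":[2,0,-22],"roll":0,"gripper":255},{"dp":[2,0,-28],"roll":0,"gripper":255},{"dp":[2,0,-31],"roll":0,"gripper":255},{"dp":[2,0,-33],"roll":0,"gripper":255},{"dp":[2,0,-35],"roll":0,"gripper":255},{"dp":[2,0,-37],"roll":0,"gripper":255},{"dp":[2,0,-39],"roll":0,"gripper":255},{"dp":[2,0,-41],"roll":0,"gripper":255},{"dp":[2,0,-43],"roll":0,"gripper":255}]'|grep -E "force|pos"; python3 -c "
from st import *
st()"; python3 -m crank '[{"dp":[0,0,-2.5],"roll":0,"gripper":255},{"dp":[0,0,-5],"roll":0,"gripper":255},{"dp":[0,0,-7.5],"roll":0,"gripper":255},{"dp":[0,0,-10],"roll":0,"gripper":255},{"dp":[0,0,-12.5],"roll":0,"gripper":255},{"dp":[0,0,-15],"roll":0,"gripper":255},{"dp":[0,0,-17.5],"roll":0,"gripper":255},{"dp":[0,0,-20],"roll":0,"gripper":255},{"dp":[0,0,-22.5],"roll":0,"gripper":255},{"dp":[0,0,-25],"roll":0,"gripper":255}]'|grep -E "force|pos"; python3 - <<'E'
from st import *
st()
p=eyes.capture("scene");save(p,"l1.png",(230,130,370,250),4)
E
```

```text
eef_pos: [520.8, 101.3, 179.6]
force: [2.6, -0.7, 4.2]
t 22.65 tcp [520.8 101.3 179.6] jig [ 11.59  83.75 179.6 ] Fjig [ 2.6 -0.4  4.2] Ttool [-0.05 -0.08 -0.22] w -0.001
eef_pos: [517.3, 76.3, 179.0]
force: [-0.1, 0.2, 0.1]
t 23.48 tcp [517.3  76.3 179. ] jig [ 11.16  58.47 178.99] Fjig [-0.2  0.1  0.1] Ttool [ 0.06  0.01 -0.  ] w -0.001
```

View pics/l1.png

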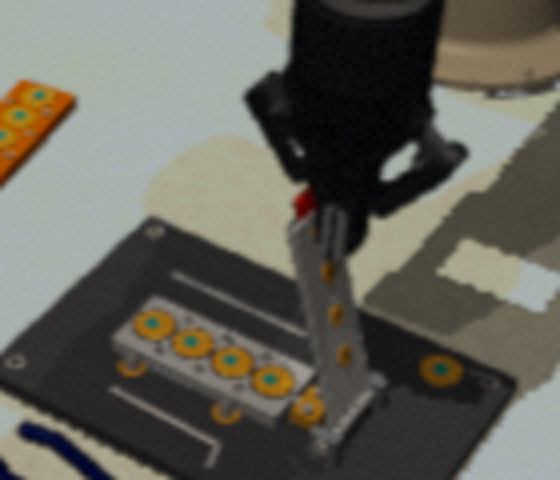

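The leaf is tipping, with the finger behind it at (335,235). Continuing at the same pace.

```bash
python3 -m crank '[{"dp":[0,0,-3],"roll":0,"gripper":255},{"dp":[0,0,-6],"roll":0,"gripper":255},{"dp":[0,0,-9],"roll":0,"gripper":255},{"dp":[0,0,-12],"roll":0,"gripper":255},{"dp":[0,0,-15],"roll":0,"gripper":255},{"dp":[0,0,-18],"roll":0,"gripper":255},{"dp":[0,0,-21],"roll":0,"gripper":255},{"dp":[0,0,-24],"roll":0,"gripper":255},{"dp":[0,0,-27],"roll":0,"gripper":255},{"dp":[0,0,-30],"roll":0,"gripper":255}]'|grep -E "force|pos"; python3 -m crank '[{"dp":[0,0,-3],"roll":0,"gripper":255},{"dp":[0,0,-6],"roll":0,"gripper":255},{"dp":[0,0,-8],"roll":0,"gripper":255},{"dp":[0,0,-10],"roll":0,"gripper":255},{"dp":[0,0,-10],"roll":0,"gripper":255},{"dp":[0,0,-10],"roll":0,"gripper":255}]'|grep -E "force|pos"; python3 - <<'E'
from st import *
st()
p=eyes.capture("scene");save(p,"l2.png",(230,130,370,250),4)
E
```

```text
eef_pos: [513.8, 46.5, 179.0]
force: [-0.2, -0.6, 0.2]
eef_pos: [512.6, 36.8, 179.0]
force: [0.0, -0.5, 0.5]
t 24.87 tcp [512.6  36.8 179. ] jig [ 11.21  18.68 179.03] Fjig [ 0.1 -0.5  0.5] Ttool [-0.05  0.03  0.  ] w -0.001
```

View pics/l2.png

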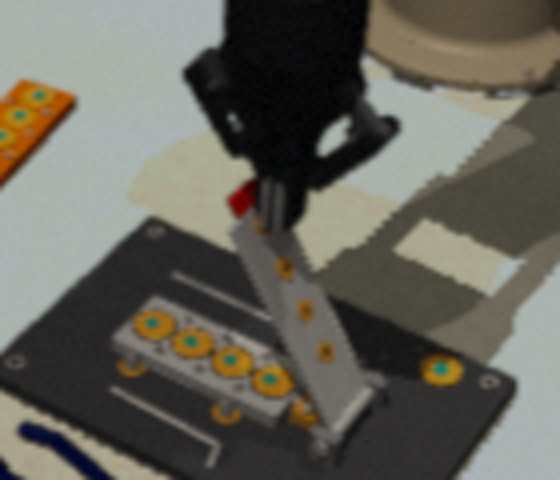

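The leaf is leaning past about 1.1 rad (tip at 243,198). I'll lift the tool clear and let it sink, checking the tip numerically.

```bash
cat > tip.py <<'E'
from st import *
st();p=eyes.capture("scene");c,s=np.cos(JY),np.sin(JY);R=np.array([[c,s,0],[-s,c,0],[0,0,1]])
for r in models.spot_point(p,"leaf_tip")[:3]:
    o,d=ray(p,r["centre"]);o=R@(o-[*JP,0]);d=R@d
    print("leaf tip:",round(r["confidence"],2),np.round(r["centre"]),np.round(o+d*(10-o[0])/d[0]))
E
python3 -m crank '[{"dp":[0,0,0],"roll":0,"gripper":255},{"dp":[0,0,0],"roll":0,"gripper":255},{"dp":[0,0,0],"roll":0,"gripper":255},{"dp":[0,0,0],"roll":0,"gripper":255}]'|grep force; python3 tip.py; python3 -m crank '[{"dp":[0,0,3],"roll":0,"gripper":255},{"dp":[0,-15,10],"roll":0,"gripper":255},{"dp":[0,-50,20],"roll":0,"gripper":255},{"dp":[0,-80,30],"roll":0,"gripper":255},{"dp":[0,-80,30],"roll":0,"gripper":255},{"dp":[0,-80,30],"roll":0,"gripper":255},{"dp":[0,-80,30],"roll":0,"gripper":255},{"dp":[0,-80,30],"roll":0,"gripper":255},{"dp":[0,-80,30],"roll":0,"gripper":255},{"dp":[0,-80,30],"roll":0,"gripper":255}]'|grep force; python3 tip.py
```

```text
force: [0.1, -1.0, -0.8]
t 25.25 tcp [512.6  36.9 179. ] jig [ 11.19  18.79 179.02] Fjig [ 0.2 -0.9 -0.8] Ttool [-0.01 -0.06 -0.02] w 0.001
leaf tip: 0.66 [284. 177.] [ 10. -24. 164.]
leaf tip: 0.51 [293. 226.] [10. 10. 18.]
force: [-0.1, -0.7, -0.7]
t 26.18 tcp [516.   66.4 258.2] jig [ 11.    48.51 258.2 ] Fjig [-0.1 -0.7 -0.7] Ttool [ 0.   -0.01  0.01] w -0.001
leaf tip: 0.74 [272. 186.] [ 10. -58. 118.]
```

It's sinking on its own. I'll move the arm well away so the top view is clear, and give it time.

```bash
for i in 1 2; do python3 -m crank '[{"dp":[-60,0,40],"roll":0,"gripper":255},{"dp":[-60,0,60],"roll":0,"gripper":255},{"dp":[-70,0,80],"roll":0,"gripper":255},{"dp":[-70,0,110],"roll":0,"gripper":255},{"dp":[-70,0,110],"roll":0,"gripper":255},{"dp":[-70,0,110],"roll":0,"gripper":255},{"dp":[-70,0,110],"roll":0,"gripper":255},{"dp":[-70,0,110],"roll":0,"gripper":255},{"dp":[-70,0,110],"roll":0,"gripper":255},{"dp":[-70,0,110],"roll":0,"gripper":255}]'|grep -E "time|force|pos"; done; python3 -m crank '[{"dp":[0,0,0],"roll":0,"gripper":255},{"dp":[0,0,0],"roll":0,"gripper":255},{"dp":[0,0,0],"roll":0,"gripper":255},{"dp":[0,0,0],"roll":0,"gripper":255},{"dp":[0,0,0],"roll":0,"gripper":255},{"dp":[0,0,0],"roll":0,"gripper":255},{"dp":[0,0,0],"roll":0,"gripper":255},{"dp":[0,0,0],"roll":0,"gripper":255},{"dp":[0,0,0],"roll":0,"gripper":255},{"dp":[0,0,0],"roll":0,"gripper":255}]'|grep time; python3 tip.py; python3 - <<'E'
from fit import *
p=eyes.capture("scene");q=eyes.capture("top")
c=cv2.hconcat([cv2.resize(a["color"][b[1]:b[3],b[0]:b[2],::-1],(400,400),interpolation=cv2.INTER_CUBIC) for a,b in((p,(225,150,345,270)),(q,(200,160,320,280)))])
cv2.imwrite("pics/f1.png",c)
E
```

```text
time_s: 27.12
eef_pos: [460.1, 183.6, 259.0]
force: [-0.0, -0.6, 0.1]
time_s: 27.95
eef_pos: [404.0, 301.2, 259.1]
force: [0.8, -1.0, -0.3]
time_s: 28.78
t 28.78 tcp [403.7 301.9 259. ] jig [-128.87  268.72  259.02] Fjig [-0.6  0.5  0.4] Ttool [-0.01  0.04 -0.03] w -0.001
leaf tip: 0.86 [261. 207.] [ 10. -90.  30.]
leaf tip: 0.64 [432. 269.] [ 10. 351.  88.]
```

View pics/f1.png

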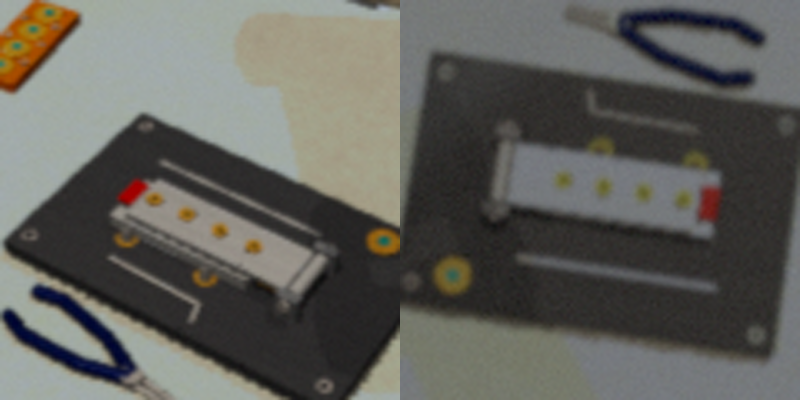

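The leaf lies shut on the carrier (tab at 132,192 and 710,203), and the carrier still touches both dowels. The bystanders are where they were.

```bash
python3 -c "
from rig import ctrl
print(ctrl.finish_job())"
```

```text
the job is handed in; nothing more can be done
None
```

The carrier is home on both dowels and the end stop, the leaf is shut with its pad on it, and I handed the job in at about 29 s of the 72 s allowed.

- **Seating:** I pushed the silver carrier (not the orange look-alike) onto the two dowels, with the force rising gently to about 10 N. I then slid it along them to the end stop, up to about 9.4 N. The highest force I read was about 10.1 N; I only read it at the end of each call, so a shorter peak could have been missed.
- **Check on the dowels:** a second push midway between the dowels, up to about 8 N, met them at the same tool position as before (−24.0 mm), so the carrier was still seated.
- **Leaf:** I tipped it from behind with shut fingers at low speed. It then sank shut on its own while I withdrew.
- **Last look:** the leaf is level, and the pliers, hex key and spare blank are where they were. I did not re-check the gel bottle, dish, lighter or spool.
- **Small disagreements:**
  - The leaf tip measured at (−90, 30) mm in y and z, against (−87, 38) nominal. I put that down to camera and network error.
  - Dowel contact came about 2 mm later than my vision estimate.
  - With the leaf down, I could not see the stop contact itself. It rests on the 9.4 N stall and the picture taken before closing.

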